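# Cap a loaded flip-top vial and present its base code to the reader

## Robot

A 6-joint arm with a two-finger parallel gripper is mounted at the origin on a cart in front of the work surface, level with it; the furniture and walls round the work are solid. World frame = base frame: x ahead of the robot, y to its left, z up, the work surface at z = 0. Lengths are in m, angles in rad, forces in N, time in s.
With the tool pointing down it reaches from about 0.375 to 0.75 m from the base axis. Payload 9 kg.
Tool frame: the origin (TCP) lies where the fingers leave the gripper's body, on its centre line; the fingertips stand 73 mm ahead of it and the grasp point (between the pads) lies 54 mm ahead of it; z points along the fingers, y is the line along which they close (so a half turn about z gives the same grasp; the last joint's range is limited). The gripper opens to 85 mm and grips with 20 to 120 N. Pads are 22 mm wide; open, the fingers measure 114 mm over their backs; the gripper's body (76 mm by 85 mm) begins 54 mm behind the grasp point. The pads swing forward as they close: fully open they stand 13 mm farther back than shut.
Start: joints at [-1.525, 0.104, 0.097, 1.564, 0, 1.353], TCP at [0.156, -0.579, 0.304] pointing down, gripper open.
Joint ranges: [-2.99, 2.99], [-0.84, 1.86], [-1.1, 1.16], [-1.84, 2.11], [-1.51, 1.56], [-3.14, 3.14]. Speed limits (rad/s): [2.22, 2.22, 2.57, 3.14, 3.14, 3.14].

## Interface

Orientations are given as a 3x3 rotation matrix whose columns are the frame's x, y, z axes.
In Python, from workcell import env, gripper_to, kinematics, eyes, workorder, telemetry gives the robot as it stands. Calls block until the motion is done:
- env.move_pose(position, orientation): joint-space move of the TCP to a pose.
- env.servo_line(position, max_speed=0.15, ori=None, until_force=None): straight line of the TCP; ori=None keeps the orientation; max_speed is the mean speed in m/s. With until_force (N) it stops when the force on the tool has changed by that much, and returns True; else False.
- env.move_j(angles): joint-space move.
- gripper_to(opening, squeeze=None): finger opening in m; squeeze is the grip in N (None keeps the last); returns when the fingers have stopped.
- env.dwell(seconds).
- kinematics.solve_ik(position, orientation): joint angles nearest the present ones, or None.
- eyes.capture(name): name is "scene" or "top" or "wrist"; returns the picture (400x640x3 uint8, red, green, blue); there is no depth.
- eyes.calibration(name): a dict with "camera_matrix" (3x3 intrinsics, pixels), "rvec" (rotation vector, rad) and "tvec" (3), from world to camera coordinates, as OpenCV has them. Camera axes: x right, y down, z forward; pixel columns grow to the right and rows downward; lengths in m; the calibration is good to about 2 mm. The wrist camera is an equidistant fisheye: a pixel r from the principal point sees the ray r / f radians off the axis. A picture is of the moment at which its call begins: read the wrist's pose just before it. calibration takes no time and is no camera call; for the wrist camera it gives the pose at the moment of the call.
A pose or a line that the arm cannot do raises env.PlanningError and nothing moves.
- workorder.finish_job(): hands the job in; it is judged then, once.
Readings, each from a call of its own:
- telemetry.read_clock(): time.
- telemetry.read_qpos(): joint angles.
- telemetry.read_joint_vel(): joint speeds.
- telemetry.read_tau(): joint torques, N m.
- telemetry.read_tool_pos(): TCP position.
- telemetry.read_tcp_rot(): TCP orientation.
- telemetry.read_contact_force(): force on the tool from outside, world axes, zero at the start.
- telemetry.read_moment(): the same for the moment, N m.
- telemetry.read_finger_gap(): finger opening in m.
- telemetry.read_grip_force(): force on a finger pad.
Only numpy, scipy, OpenCV 4.12 (cv2) and the standard library are available. Lean on these libraries where they do the work, as an engineer would, in place of code of your own. Each camera call takes 0.05 s, during which the arm holds its last target. There are 200 camera calls.

## Task

One of the three flip-top sample vials in the rack has just been filled and still stands open: press its cap fully shut while it stands in its well, then lift that vial out and show the code on its underside to the bench code reader. Hold it in the air in front of the tilted window, underside squarely facing the glass, centred on it and about 3 cm off it, without the vial or the gripper touching the reader; finish there, still gripping the vial and keeping it still. Leave the two closed vials in their wells and everything else on the bench alone.

Things in the scene. Friction and masses are not known exactly. Their poses are not given: they have to be found in the camera images.
- sample_vial_center (a point): Centre of the open vial (on its axis, 42 mm above the underside), with the vial's axes: z up from underside to mouth, +x to the cap's hinge, which is on the side away from the robot. White plastic, round, 34 mm wide, 84 mm high with the cap shut (as wide as the body), about 45 g. Only this vial's cap stands open. Hinge and tab stick out along +x and -x: grip along y, above the rack.
- sample_vial_base (a point): Centre of the vial's flat underside, which bears a 12 mm square code; axes as the vial's.
- sample_vial: The open sample vial: origin at the centre of its underside, axes as above; what it touches counts the cap as part of it.
- sample_vial_cap (a joint): Angle of the vial's cap in rad: 0 = shut, flat on the rim; it starts open at 1.6 to 2.0 (1.57 = standing straight up, more = leaning back past the hinge). No spring, no latch: a stiff hinge (0.025 N m, about 0.6 N at the tab) keeps the cap wherever it is left, so swing it over and press it down flat.
- sample_vial_hinge (a point): Middle of the cap's hinge line: 19.5 mm from the vial's axis along the vial's +x, 76 mm above the underside; the hinge line runs along the vial's y. The cap is a disc 34 mm in diameter and 8 mm thick (its centre 19.5 mm from the hinge line) whose inner face lies on the rim when shut.
- sample_vial_tab (a point): Middle of the upper (outer) face of the cap's thumb tab, a tongue 14 mm wide and 3 mm thick that reaches 46 mm from the hinge line; with the cap shut it points along the vial's -x.
- closed_vial_1: One of the two closed vials, the same shape and size, in another well of the rack; origin at the centre of its underside. Must stay where it is.
- closed_vial_2: The other closed vial, likewise.
- rack: White two-deck vial rack, fixed, 66 x 240 x 38 mm; origin at the centre of its underside, long side along its y. Three wells 36 mm wide at y = -80, 0 and +80 mm, one vial each; the vials' undersides stand 5 mm above the bench, so a vial must rise 35 mm to clear the rack, and 46 mm of a closed vial shows above it.
- reader: Bench code reader, fixed: a light grey wedge 107 mm deep, 88 mm wide, 77 mm high at the back and 17 mm at the front; its sloping face looks towards the robot side (its own -x) and up. Origin at the centre of its underside; cable at the back.
- reader_window: The reader's window: a dark square glass 44 mm wide in a black 62 x 66 mm bezel in the middle of the sloping face. Origin at the centre of the window (the glass surface is 2 mm further out), 47 mm above the bench; its z axis points straight out of the glass, 35 deg from vertical and leaning to the front of the reader; its y axis is level.
- timer: Bench timer 66 x 66 x 18 mm, a bystander near the bench edge; origin under its centre.
- marker: Marker pen 132 mm long, 13 mm thick, a bystander; origin under its middle.
- petri_dish_1: Lidded dish 58 mm across, 14 mm high, a bystander, the lower of two stacked.
- petri_dish_2: The upper dish of that stack, a bystander.
- microplate: Well plate 86 x 128 x 15 mm, a bystander towards the monitor.
- pipette: Pipette 288 mm long lying along the bench edge at the left, 27 mm high, a bystander.
- dropper_bottle: Dropper bottle 34 mm across, 102 mm high, a bystander at the left.
There are look-alikes about, which are no part of the job. What is shaped like the sample_vial but pink or yellow is not meant. What is shaped like the closed_vial_2 but pink or purple is not meant.

How it is judged:
On the way, in this order (a step that is already met when the one before it is completed fails the run):
1. the cap is pressed shut while the vial stands upright in its well (value of joint sample_vial_cap below 0.06 rad and z of sample_vial_base in the frame of rack below 0.01 m and angle between sample_vial's own z axis and vertical below 0.1 rad), for 0.2 s.
2. the shut vial is lifted clear of the rack (value of joint sample_vial_cap below 0.08 rad and z of sample_vial_base in the frame of rack above 0.04 m and contact force between sample_vial and rack below 0.05 N), for 0.1 s.
At the end, for the whole second after the job is handed in: The vial, cap within 0.08 rad of shut, is held still by the fingers touching neither reader nor rack; centre of its underside within 10 mm of the window centre each way and 20 to 44 mm out from it, axis within 0.14 rad of the window normal; both closed vials stand in their wells (value of joint sample_vial_cap below 0.08 rad and x of sample_vial_base in the frame of reader_window between -0.01 and 0.01 m and y of sample_vial_base in the frame of reader_window between -0.01 and 0.01 m and z of sample_vial_base in the frame of reader_window between 0.02 and 0.044 m and z of sample_vial_center in the frame of reader_window above 0.055 m and angle between the z axis of sample_vial and the z axis of reader_window, either way round below 0.14 rad and contact force between sample_vial and the fingers above 1 N and contact force between sample_vial and reader below 0.05 N and contact force between sample_vial and rack below 0.05 N and linear speed of sample_vial below 0.02 m/s and distance between each of closed_vial_1, closed_vial_2 and rack below 0.1 m and angle between each of closed_vial_1, closed_vial_2's own z axis and vertical below 0.12 rad and z of each of closed_vial_1, closed_vial_2 in the frame of rack below 0.012 m); the arm keeps its last pose, push and grip.
It fails at once if the vial or the robot bumps the reader (contact force between any of sample_vial, the fingers, the arm and reader above 0.5 N).
It fails at once if a closed vial is lifted or pushed out of its well (distance of any of closed_vial_1, closed_vial_2 from where it was at the start of the episode above 0.012 m).
It fails at once if another thing on the bench is disturbed (distance of any of timer, marker, petri_dish_1, petri_dish_2, microplate, pipette, dropper_bottle from where it was at the start of the episode above 0.02 m).
It also fails if it takes over 51 s, if anything falls off the work surface, if the arm or the gripper's body presses on something with over 40 N, if the wrist force passes 120 N, or if a joint passes its speed limit or range.

## Working session

There is one attempt and no reset: what is moved stays moved. The work goes in short steps, each a Python script; the robot and the scene stay as the last script left them, time stands still between calls to the robot, and variables do not carry over. Pictures are saved under pics/ and viewed, at most 10 in all, crops included, and the job is handed in when it is done.

```bash
mkdir -p pics; ls
python3 - <<'E'
from workcell import eyes, telemetry
import cv2,numpy as np
for n in ["scene","top"]:
    im=eyes.capture(n); cv2.imwrite(f"pics/{n}.png",im[:,:,::-1])
    c=eyes.calibration(n); R=cv2.Rodrigues(np.array(c["rvec"],float))[0]
    print(n,c["camera_matrix"],"pos",-R.T@np.array(c["tvec"]).ravel(),R[2])
print(telemetry.read_clock())
E
```

```text
pics
scene [[430.96844162   0.         314.80727521]
 [  0.         430.96844162 200.32410787]
 [  0.           0.           1.        ]] pos [-0.13467508  0.7032301   0.69986607] [ 0.58134587 -0.58750843 -0.5629128 ]
top [[447.49740204   0.         325.5628266 ]
 [  0.         447.49740204 193.19780442]
 [  0.           0.           1.        ]] pos [0.43140671 0.06050643 1.32778785] [ 0.07207067  0.00463741 -0.99738875]
0.1
```

View pics/scene.png

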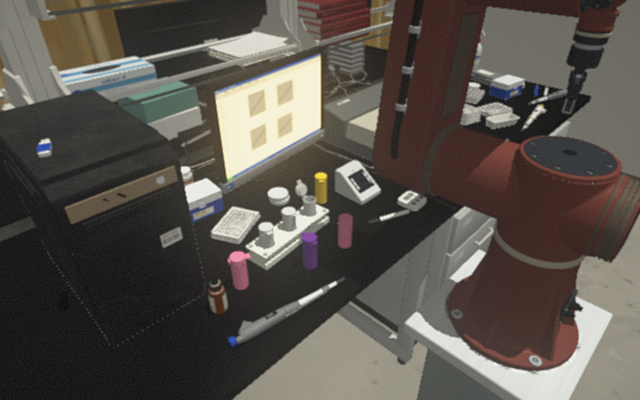

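View pics/top.png

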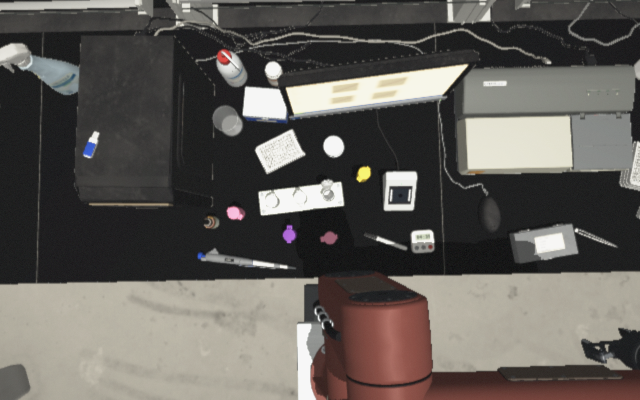

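The scene view shows the rack with its three white vials at about (288,235). In the top view the rack is at (301,198), the apparent open vial at its right end (326,188), and the reader window at (400,193). Next I'll zoom in.

```bash
cat > h.py <<'E'
import cv2,numpy as np
from workcell import env, gripper_to, kinematics, eyes, workorder, telemetry
def ray(n,uv,c=None):
    c=c or eyes.calibration(n); R=cv2.Rodrigues(np.array(c["rvec"],float))[0]; t=np.array(c["tvec"],float).ravel()
    K=np.array(c["camera_matrix"]); p=np.array([(uv[0]-K[0,2])/K[0,0],(uv[1]-K[1,2])/K[1,1]])
    if n=="wrist":
        a=np.hypot(*p); d=np.r_[p/max(a,1e-9)*np.sin(a),np.cos(a)]
    else: d=np.r_[p,1]
    return -R.T@t, R.T@d
def onz(n,uv,z,c=None):
    o,d=ray(n,uv,c); return o+d*(z-o[2])/d[2]
E
python3 - <<'E'
from h import *
s=cv2.imread("pics/scene.png");t=cv2.imread("pics/top.png")
a=cv2.resize(t[155:225,250:430],None,fx=4.4,fy=4.4,interpolation=cv2.INTER_CUBIC)
b=cv2.resize(s[150:270,235:395],None,fx=2.4,fy=2.4,interpolation=cv2.INTER_CUBIC)
o=np.zeros((600,800,3),np.uint8);o[:a.shape[0],:a.shape[1]]=a[:,:800];o[310:310+b.shape[0],:b.shape[1]]=b;cv2.imwrite("pics/z1.png",o)
g=t.min(2)
# rack
m=(g>110).astype(np.uint8); m[:,:250]=0
n,l,st,ce=cv2.connectedComponentsWithStats(m)
for i in range(1,n):
    x,y,w,h,A=st[i]
    if A>40 and 220<x<450 and 130<y<260:
        r=cv2.minAreaRect(np.argwhere(l==i)[:,::-1].astype(np.float32)); print(st[i],ce[i],r)
        print(cv2.boxPoints(r).round(1).tolist())
E
```

```text
[323 135  21  23 370] [333.18918919 146.05675676] ((333.2500305175781, 145.75), (21.21320343017578, 20.50609588623047), 45.0)
[[318.5, 145.5], [333.0, 131.0], [348.0, 146.0], [333.5, 160.5]]
[360 169  10   9  78] [364.30769231 172.92307692] ((364.5, 173.0), (8.0, 9.0), 90.0)
[[360.0, 169.0], [369.0, 169.0], [369.0, 177.0], [360.0, 177.0]]
[384 171  34  40 928] [399.82112069 188.96336207] ((400.5, 190.5), (39.0, 33.0), 90.0)
[[384.0, 171.0], [417.0, 171.0], [417.0, 210.0], [384.0, 210.0]]
[ 258  179   86   37 2111] [301.05352913 197.93131217] ((300.5, 196.5), (28.232295989990234, 84.43011474609375), 83.19094848632812)
[[256.8999938964844, 187.5], [340.70001220703125, 177.5], [344.1000061035156, 205.5], [260.29998779296875, 215.5]]
[411 229  24  24 450] [422.18222222 240.05777778] ((422.4764099121094, 240.694091796875), (22.472078323364258, 23.085647583007812), 85.60128784179688)
[[410.1000061035156, 230.39999389648438], [433.1000061035156, 228.60000610351562], [434.79998779296875, 251.0], [411.79998779296875, 252.8000030517578]]
[376 236  31  14 118] [389.33050847 242.37288136] ((391.0999755859375, 242.70001220703125), (31.622774124145508, 4.427187919616699), 18.43494987487793)
[[375.3999938964844, 239.8000030517578], [376.79998779296875, 235.60000610351562], [406.79998779296875, 245.60000610351562], [405.3999938964844, 249.8000030517578]]
```

View pics/z1.png

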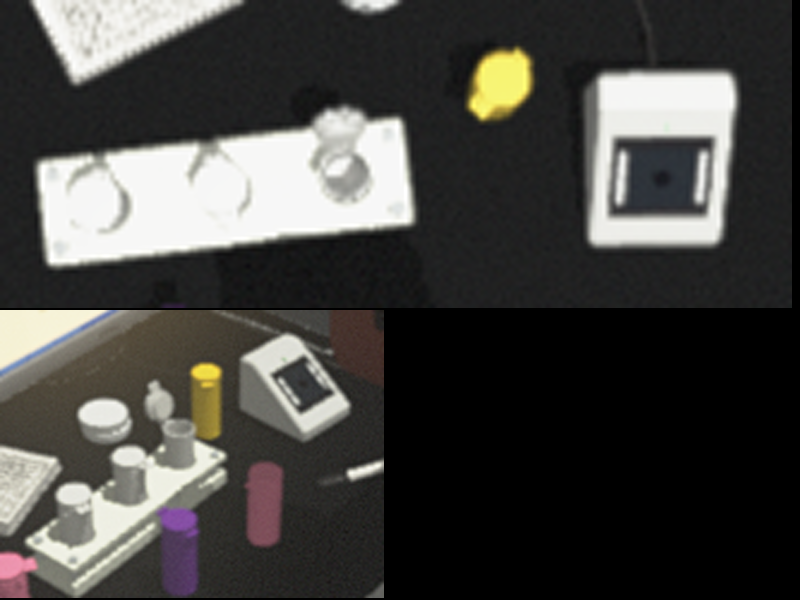

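The rightmost vial in the top view is the open one, at about (326,193), with its cap leaning to image-up (+x). The window centre is at about (400.2,195.2). The yellow, purple and pink vials are decoys. Now estimates, then a close look from the wrist.

Run:
```python
from h import *
f=lambda u,v:(u/4.4+250,v/4.4+155)
cs=np.array([onz("top",f(*p),.038) for p in [(38,160),(402,118),(415,222),(48,267)]])
print("rack",cs.round(3).tolist(),cs.mean(0).round(4))
d=cs[0]-cs[1]+cs[3]-cs[2]; yaw=np.arctan2(-d[0],d[1]); print("yaw",yaw,np.linalg.norm(cs[0]-cs[1]),np.linalg.norm(cs[1]-cs[2]))
ry=np.array([-np.sin(yaw),np.cos(yaw),0]); rx=np.array([ry[1],-ry[0],0])
v=cs.mean(0)-.08*ry; v[2]=0; print("vial",v)
print("mouth",onz("top",f(345,168),.081))
w=onz("top",f(661,177),.047); print("win top",w, "scene",onz("scene",(302/2.4+235,(383-310)/2.4+150),.047))
print("yellow",onz("top",(364.5,173),.084))
R=np.c_[rx,-ry,[0,0,-1]]
q=telemetry.read_qpos();print("R start",telemetry.read_tcp_rot().round(2).tolist())
best=None
for s in (1,-1):
    Rs=np.c_[s*rx,-s*ry,[0,0,-1]]; j=kinematics.solve_ik(v+[0,0,.14],Rs); print(s,j)
c=eyes.calibration("wrist");Rc=cv2.Rodrigues(np.array(c["rvec"],float))[0];T=telemetry.read_tcp_rot()
print("cam in tcp",T.T@(-Rc.T@np.array(c["tvec"]).ravel()-telemetry.read_tool_pos()),T.T@Rc[2],c["camera_matrix"][0][0])
```

```text
rack [[0.534, 0.26, 0.038], [0.557, 0.02, 0.038], [0.488, 0.013, 0.038], [0.463, 0.254, 0.038]] [0.5105 0.1368 0.038 ]
yaw 0.09819784126662856 0.24096129803254646 0.06896577623335345
vial [0.51837772 0.05722399 0.        ]
mouth [0.52138025 0.05835352 0.081     ]
win top [ 0.51373073 -0.14734926  0.047     ] scene [ 0.51491954 -0.14264759  0.047     ]
yellow [ 0.57562156 -0.04362986  0.084     ]
R start [[0.97, 0.26, -0.0], [0.26, -0.97, 0.0], [0.0, -0.0, -1.0]]
1 [-0.14118724 -0.09942707 -0.40522233  1.26500107  0.          2.90220757]
-1 [-0.14118724 -0.09942707 -0.40522233  1.26500107  0.         -0.23938508]
cam in tcp [ 0.08061855  0.00023095 -0.06925852] [-3.14940630e-01  1.81870630e-04  9.49111356e-01] 309.70691628693146
```

```bash
cat >> h.py <<'E'
yaw=0.098
ry=np.array([-np.sin(yaw),np.cos(yaw),0]); rx=np.array([ry[1],-ry[0],0]); ez=np.array([0,0,1.])
RD=np.c_[-rx,ry,-ez]   # tool down, camera on the robot side
V=np.array([.520,.0575,0])
E
python3 - <<'E'
from h import *
import pickle
o=[]
for i,p in enumerate([V+[-.02,0,.27],np.array([.47,-.147,.30])]):
    env.move_pose(p,RD); env.dwell(.3)
    c=eyes.calibration("wrist"); im=eyes.capture("wrist")[:,:,::-1]
    cv2.imwrite(f"pics/w{i}.png",im); pickle.dump(c,open(f"w{i}.pkl","wb"))
print(telemetry.read_clock())
E
python3 - <<'E'
import cv2,numpy as np
o=np.vstack([cv2.imread(f"pics/w{i}.png")[50:350] for i in (0,1)]);cv2.imwrite("pics/z2.png",o)
E
```

```text
4.2167
```

View pics/z2.png

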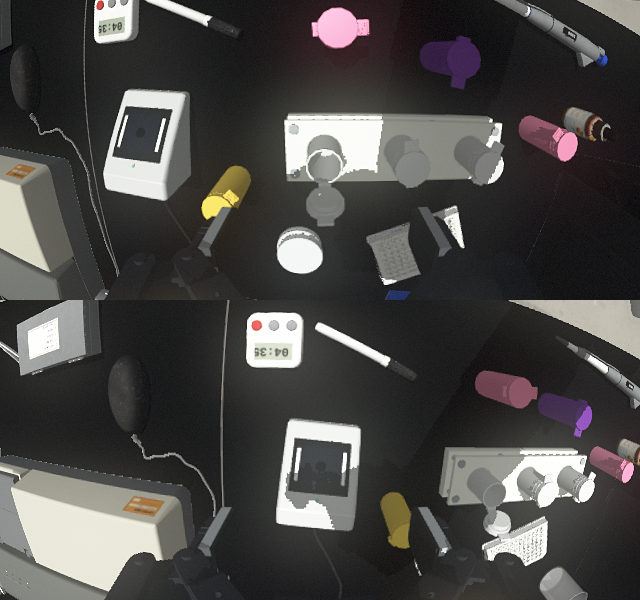

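Panel 1 (w0, rows offset +50) shows the open vial's rim at about (325,215) with the cap below it at (325,253). Panel 2 (w1, rows offset −250) shows the window at about (321,216). One zoom will give exact pixels.

Run:
```python
import cv2,numpy as np
a=cv2.imread("pics/w0.png")[150:300,270:390];b=cv2.imread("pics/w1.png")[110:240,265:375]
z=lambda a:cv2.resize(a,None,fx=3.6,fy=3.6,interpolation=cv2.INTER_CUBIC)
a,b=z(a),z(b);o=np.zeros((560,840-10-1,3),np.uint8)[:, :800]
o=np.zeros((560,800,3),np.uint8);o[:a.shape[0],:a.shape[1]]=a;bb=b[:, :800-a.shape[1]];o[:bb.shape[0],a.shape[1]:a.shape[1]+bb.shape[1]]=bb
print(a.shape,b.shape);cv2.imwrite("pics/z3.png",o)
```

```text
(540, 432, 3) (468, 396, 3)
```

View pics/z3.png

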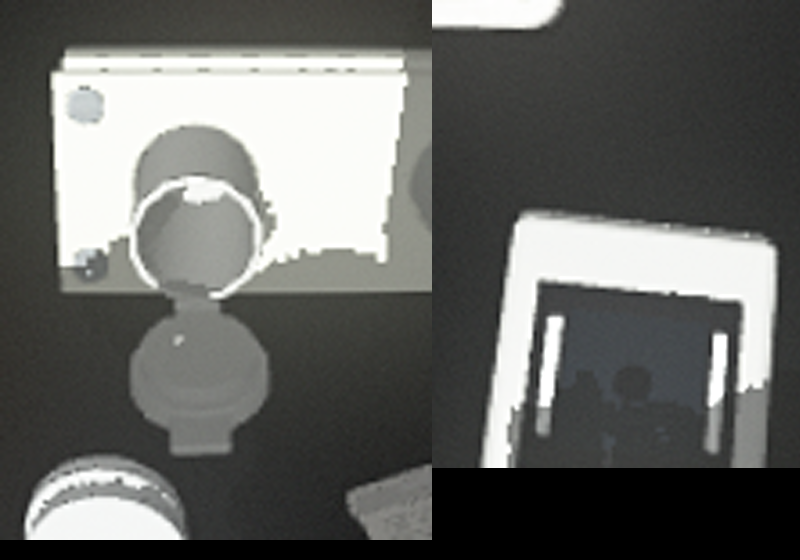

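The rim centre is at w0 (324.7,216.1) and the hinge at (325,233.3). The window's central dot is at w1 (320.6,216.7), midway between the light bars at (297.8,214.2) and (343.9,218.9).

Run:
```python
from h import *
import pickle
c0,c1=[pickle.load(open(f"w{i}.pkl","rb")) for i in (0,1)]
rim=onz("wrist",(324.7,216.1),.081,c0); hg=onz("wrist",(325,233.3),.081,c0)
print("rim",rim,"hinge",hg,"dir",np.degrees(np.arctan2(*(hg-rim)[[1,0]])),np.linalg.norm(hg-rim))
L=onz("wrist",(297.8,214.2),.047,c1);Rr=onz("wrist",(343.9,218.9),.047,c1)
w=onz("wrist",(320.6,216.7),.048,c1);print("win",w,L,Rr,"reader yaw",np.arctan2(-(Rr-L)[0],(Rr-L)[1]))
# bezel corners top view: crop coords along sides
f=lambda u,v:(u/4.4+250,v/4.4+155)
E=[onz("top",f(613,138),.074),onz("top",f(715,138),.074)];print(E)
a=onz("wrist",(294.4,188.3),.028,c1);b=onz("wrist",(351.1,193.9),.028,c1);print("front bezel",a,b,np.arctan2(-(b-a)[0],(b-a)[1]))
print("tab",[ (lambda o,d:(o+d*((hg+t)[0]-o[0])/d[0]))(*ray("wrist",(325.8,275.5),c0)).round(3).tolist() for t in (0,.01,.02)])
```

```text
rim [0.51961599 0.05925182 0.081     ] hinge [0.53645019 0.0611835  0.081     ] dir 6.545911984080685 0.01694466597146866
win [ 0.51550576 -0.14587277  0.048     ] [ 0.51549091 -0.17148247  0.047     ] [ 0.51597056 -0.11957388  0.047     ] reader yaw -0.009239887585951349
[array([ 0.53757346, -0.11315375,  0.074     ]), array([ 0.53623105, -0.17819906,  0.074     ])]
front bezel [ 0.49151426 -0.17870327  0.028     ] [ 0.49173252 -0.11294549  0.028     ] -0.003319064253414731
tab [[0.536, 0.062, 0.153], [0.546, 0.063, 0.137], [0.556, 0.064, 0.121]]
```

```bash
sed -i 's/^V=.*/V=np.array([.5195,.059,0])/' h.py
cat >> h.py <<'E'
P=lambda s,tip:V+s*rx+ez*(tip+.073)
E
python3 - <<'E'
from h import *
env.move_pose(P(.085,.18),RD); gripper_to(0,20)
env.servo_line(P(.085,.108))
for s,z,F in [(.016,.108,8),(0,.096,8),(0,.08,10)]:
    st=env.servo_line(P(s,z),max_speed=.06 if z>.09 else .02,until_force=F)
    print(s,z,st,(telemetry.read_tool_pos()-V-[0,0,.073]).round(4),telemetry.read_contact_force().round(2))
    if st and z>.09: break
env.dwell(.4); print(telemetry.read_contact_force().round(2),telemetry.read_clock())
cv2.imwrite("pics/s1.png",cv2.resize(eyes.capture("scene")[150:270,235:395,::-1],None,fx=4,fy=4))
E
```

```text
0.016 0.108 False [0.0161 0.0016 0.108 ] [ 0.49  0.74 -0.33]
0 0.096 False [-0.0001  0.      0.0959] [-1.39  0.41  0.68]
0 0.08 True [ 0.0003 -0.0001  0.0886] [-2.26  0.66  6.2 ]
[-2.44 -0.7   8.87] 9.3083
```

View pics/s1.png

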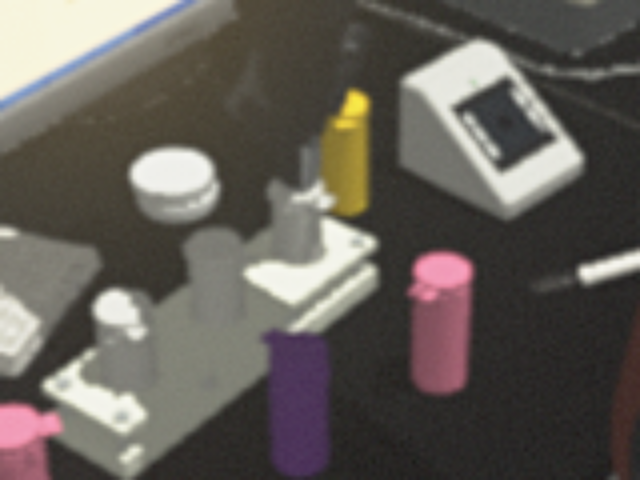

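The fingertips are pressing on the cap at height 0.0886, against 0.089 expected for shut. The image shows the vial upright in its well at about (297,220). Next: retreat, check with the wrist camera, and check that the reading pose is reachable.

```bash
cat >> h.py <<'E'
W=np.array([.515,-.146,.047]); ty=-.01; t=np.radians(35)
wy=np.array([-np.sin(ty),np.cos(ty),0]); wx0=np.array([np.cos(ty),np.sin(ty),0])
wz=-np.sin(t)*wx0+np.cos(t)*ez; wx=np.cross(wy,wz)
RW=np.c_[-wx,wy,-wz]
G=.061   # grasp height above underside
TW=lambda d:W+wz*(d+G+.054)
E
python3 - <<'E'
from h import *
env.servo_line(P(0,.15)); 
c=eyes.calibration("wrist");im=eyes.capture("wrist")[:,:,::-1]
cv2.imwrite("pics/w2.png",cv2.resize(im[120:300,240:480],None,fx=3,fy=3))
gripper_to(.06)
for d in (.12,.06,.032): print(kinematics.solve_ik(TW(d),RW))
print(TW(.032),telemetry.read_clock())
E
```

```text
None
None
None
[ 0.43068848 -0.14515686  0.16741535] 10.575
```

View pics/w2.png

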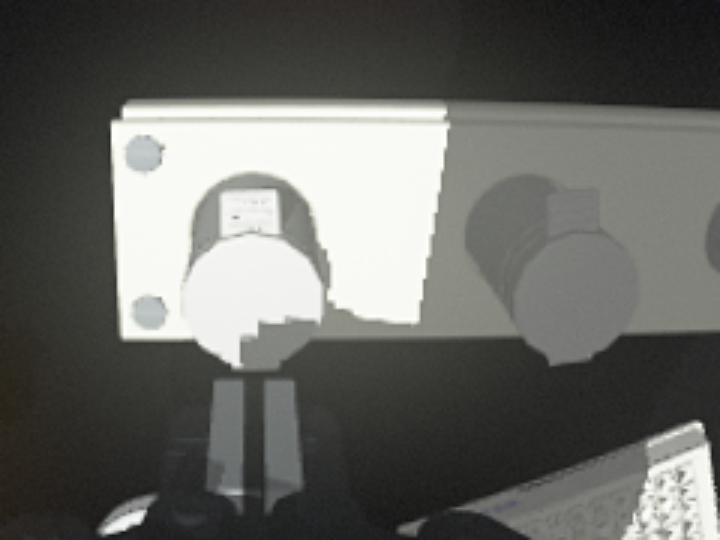

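The cap is flat shut at crop (255,300) and the grip is clear. The straight-on reading pose has no IK solution, so I'll scan grasp tilts and roll angles about the vial axis.

```bash
cat >> h.py <<'E'
from scipy.spatial.transform import Rotation as Ro
# vial frames; tool in vial frame: tilted by a about vial y (z_tool = -z tilted towards +x for a>0), half=0/1
def tool(a,half): return (Ro.from_euler('y',-a)*Ro.from_matrix(np.diag([-1.,1,-1])*1.0)).as_matrix()@(np.diag([-1.,-1,1]) if half else np.eye(3))
RV=np.c_[rx,ry,ez]
def rack_pose(a,half,lift=0,back=0):
    T=RV@tool(a,half); return V+ez*(.005+G+lift)-T[:,2]*(.054+back),T
def read_pose(a,half,phi,d,dt=0):
    B=np.c_[wx,wy,wz]@Ro.from_euler('y',dt).as_matrix()
    T=B@Ro.from_euler('z',phi).as_matrix()@tool(a,half); return W+wz*d+B[:,2]*G-T[:,2]*.054,T
E
python3 - <<'E'
from h import *
print(tool(.3,0)[:,2], abs(rack_pose(0,0)[1]-RD).max())
ik=kinematics.solve_ik
for ad in range(-40,71,10):
  for h in (0,1):
    a=np.radians(ad)
    r=[ik(*rack_pose(a,h,l)) is not None for l in (0,.06)]
    ok=[(p) for p in range(-180,180,15) if ik(*read_pose(a,h,np.radians(p),.032)) is not None]
    ok2=[(p) for p in range(-180,180,15) if ik(*read_pose(a,h,np.radians(p),.032,np.radians(4))) is not None]
    print(ad,h,r,ok,ok2)
print(telemetry.read_qpos())
E
```

```text
[ 0.29552021  0.         -0.95533649] 0.0
-40 0 [True, True] [-135, -120, -105, -90, -75, -60, -45, -30, -15, 0, 15, 30, 45, 60] [-135, -120, -105, -90, -75, -60, -45, -30, -15, 0, 15, 30, 45, 60, 75]
-40 1 [True, True] [-135, -120, -105, -90, -75, -60, -45, -30, -15, 0, 15, 30, 45, 60] [-135, -120, -105, -90, -75, -60, -45, -30, -15, 0, 15, 30, 45, 60, 75]
-30 0 [True, True] [-135, -120, -105, -90, -75, -60, -45, -30, -15, 0, 15, 30, 45] [-135, -120, -105, -90, -75, -60, -45, -30, -15, 0, 15, 30, 45, 60]
-30 1 [True, True] [-135, -120, -105, -90, -75, -60, -45, -30, -15, 0, 15, 30, 45] [-135, -120, -105, -90, -75, -60, -45, -30, -15, 0, 15, 30, 45, 60]
-20 0 [True, True] [-120, -105, -90, -75, -60, -45, -30, -15, 0, 15, 30] [-120, -105, -90, -75, -60, -45, -30, -15, 0, 15, 30, 45]
-20 1 [True, True] [-120, -105, -90, -75, -60, -45, -30, -15, 0, 15, 30] [-120, -105, -90, -75, -60, -45, -30, -15, 0, 15, 30, 45]
-10 0 [True, True] [-90, -75, -60, -45, -30, -15, 0] [-105, -90, -75, -60, -45, -30, -15, 0, 15, 30]
-10 1 [True, True] [-90, -75, -60, -45, -30, -15, 0] [-105, -90, -75, -60, 
[... 1654 characters left out ...]
05, 120, 135, 150, 165] [-180, -165, -150, -135, -120, -105, 30, 45, 60, 75, 90, 105, 120, 135, 150, 165]
60 1 [False, False] [-180, -165, -150, -135, -120, -105, 45, 60, 75, 90, 105, 120, 135, 150, 165] [-180, -165, -150, -135, -120, -105, 30, 45, 60, 75, 90, 105, 120, 135, 150, 165]
70 0 [False, False] [-180, -165, -150, -135, -120, -105, -90, 30, 105, 120, 135, 150, 165] [-180, -165, -150, -135, -120, -105, -90, 105, 120, 135, 150, 165]
70 1 [False, False] [-180, -165, -150, -135, -120, -105, -90, 30, 105, 120, 135, 150, 165] [-180, -165, -150, -135, -120, -105, -90, 105, 120, 135, 150, 165]
[-1.37317667e-01 -1.31746204e-01 -2.83249844e-01  1.41995758e+00
 -1.74339867e-04 -2.35356791e-01]
```

```bash
sed -i 's/^G=.061/G=.063/' h.py
python3 - <<'E'
from h import *
ik=kinematics.solve_ik; a=np.radians(-20)
for p in (-45,-30,-15,0):
    print(p,[np.round(ik(*read_pose(a,0,np.radians(p),d)),2).tolist() if ik(*read_pose(a,0,np.radians(p),d)) is not None else None for d in (.032,.10)])
env.move_pose(*rack_pose(a,0,.07)); print(telemetry.read_qpos().round(2))
env.servo_line(rack_pose(a,0)[0],max_speed=.08,until_force=6); print(telemetry.read_tool_pos()-rack_pose(a,0)[0])
gripper_to(0,45); env.dwell(.2)
print(telemetry.read_finger_gap(),telemetry.read_grip_force(),telemetry.read_contact_force(),telemetry.read_clock())
E
```

```text
-45 [[-0.84, -0.48, -0.69, 1.3, 0.43, -0.11], [-0.92, -0.6, -0.68, 1.47, 0.43, -0.2]]
-30 [[-0.79, -0.49, -0.69, 1.28, 0.34, -0.29], [-0.86, -0.62, -0.67, 1.45, 0.34, -0.37]]
-15 [[-0.73, -0.53, -0.71, 1.25, 0.25, -0.47], [-0.8, -0.66, -0.69, 1.41, 0.26, -0.54]]
0 [[-0.68, -0.59, -0.75, 1.21, 0.16, -0.65], [-0.74, -0.73, -0.73, 1.37, 0.17, -0.72]]
[-0.1   0.32  0.09  1.69 -0.07 -0.19]
[ 2.92608617e-04 -1.55924401e-05  5.18342825e-04]
0.03258980773956125 44.47643399296794 [ 0.43942452 -0.29701403  5.41223754] 12.825
```

Run:
```python
from h import *
a=np.radians(-20);ph=np.radians(-30)
env.servo_line(rack_pose(a,0,.13)[0],max_speed=.1)
print(telemetry.read_finger_gap(),telemetry.read_grip_force())
env.move_pose(*read_pose(a,0,ph,.10)); env.dwell(.2)
cv2.imwrite("pics/s2.png",cv2.resize(eyes.capture("scene")[100:220,300:460,::-1],None,fx=3.5,fy=3.5))
t=eyes.capture("top")[120:240,340:460,::-1]; cv2.imwrite("pics/t2.png",t)
a_=cv2.imread("pics/s2.png"); b=cv2.resize(t,(240,240)); o=np.zeros((420,800,3),np.uint8); o[:,:560]=a_; o[:240,560:]=b; cv2.imwrite("pics/z4.png",o)
print(telemetry.read_tool_pos(),telemetry.read_clock())
```

```text
0.03274470612409563 44.57045704359189
[ 0.40575058 -0.15375404  0.23130271] 15.7667
```

View pics/z4.png

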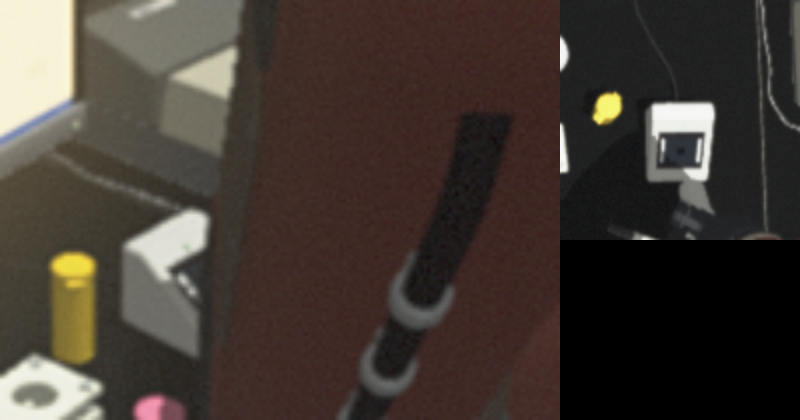

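The arm hides the scene view. The top view shows the vial held in front of the reader at about (690,195), and the rack well is empty. I'll approach along the normal and look again.

Run:
```python
from h import *
a=np.radians(-20);ph=np.radians(-30)
env.servo_line(*[read_pose(a,0,ph,.032)[0]],max_speed=.04,until_force=5); env.dwell(.4)
p,T=read_pose(a,0,ph,.032)
print((telemetry.read_tool_pos()-p).round(4),abs(telemetry.read_tcp_rot()-T).max(),telemetry.read_contact_force().round(2),telemetry.read_grip_force())
w=eyes.capture("wrist")[:,:,::-1]; t=eyes.capture("top")[150:230,360:440,::-1]
o=np.zeros((440,800,3),np.uint8); o[:400,:440]=w[:,100:540]; o[:360,440:]=cv2.resize(t,(360,360),interpolation=cv2.INTER_CUBIC); cv2.imwrite("pics/z5.png",o)
print(telemetry.read_clock())
# expected top pixels of underside centre and cap centre, window
c=eyes.calibration("top")
B=wz
for X in (W+wz*.032,W+wz*.116,W): print(cv2.projectPoints(X.reshape(1,3),np.array(c["rvec"],float),np.array(c["tvec"],float),np.array(c["camera_matrix"]),None)[0].ravel())
```

```text
[-0. -0. -0.] 6.026666403952108e-05 [0.02 0.47 0.  ] 44.61202115693595
18.1167
[401.37447281 200.68461655]
[406.020398   217.44574345]
[399.74199773 194.79512826]
```

View pics/z5.png

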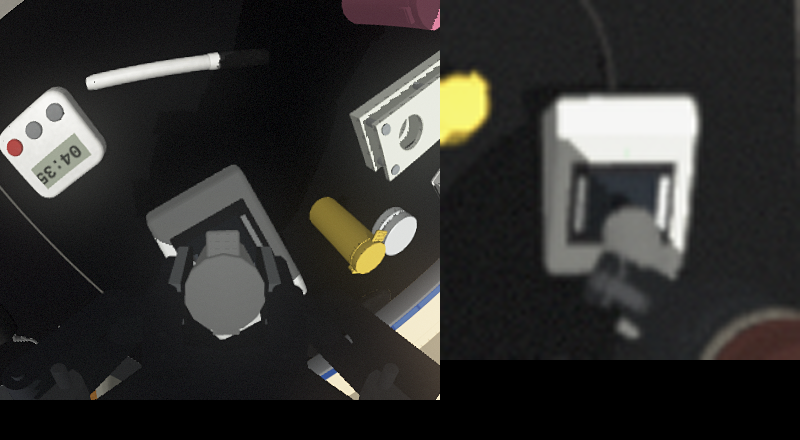

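The wrist view shows the vial held at about (225,290), with the cap shut. The top view shows its lower end over the window at about (632,229), roughly 2 mm from the predicted spot relative to the window. It touches nothing, so I'm handing it in.

Run:
```python
from h import *
print(workorder.finish_job())
```

```text
the job is handed in; nothing more can be done
None
```

I pressed the open vial's cap shut in its well, lifted the vial out and handed the job in with it held still about 3 cm off the reader window, underside facing the glass; the hand-in call returned no verdict.

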